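Transfer four water samples to the metal rack in the same order

ROBOT

A 7-joint arm with a two-finger parallel gripper is mounted at the origin on the work surface. World frame = base frame: x ahead of the robot, y to its left, z up, the work surface at z = 0. Lengths are in m, angles in rad, forces in N, time in s.
With the tool pointing down it reaches from about 0.425 to 0.975 m from the base axis. Payload 16.7 kg.
Tool frame: the origin (TCP) lies at the very end of the fingers, on their centre line; the grasp point (between the pads) lies 19 mm behind it; z points along the fingers, y is the line along which they close (so a half turn about z gives the same grasp; the last joint's range is limited). The gripper opens to 85 mm and grips with 20 to 120 N. Pads are 22 mm wide; open, the fingers measure 114 mm over their backs; the gripper's body (76 mm by 85 mm) begins 54 mm behind the grasp point. The pads swing forward as they close: fully open they stand 13 mm farther back than shut.
Start: joints at [-1.413, 0.426, 0.074, 1.606, -0.034, 1.111, -0.067], TCP at [0.205, 0.643, 0.231] pointing down, gripper open.
Joint ranges: [-2.85, 2.85], [-0.5, 2.14], [-1.23, 1.37], [0.21, 2.46], [-1.02, 4.16], [0.16, 2.05], [-2.73, 2.73]. Speed limits (rad/s): [1.89, 1.89, 2.39, 2.39, 3.01, 3.01, 3.01].

INTERFACE

Orientations are given as a unit quaternion [x, y, z, w].
In Python, from cell import get_state, read_camera, camera_info, sign_off gives the robot as it stands.
- The arm moves only by the shell command python3 -m creep 'ROWS'. ROWS is JSON, a list of rows, each an object with "translation": the shift along the tool's x, y, z each as a share of 0.8 m, from -1 to 1, a list of three; "turn": the turn about the tool's z as a share of pi/4 rad, from -1 to 1; "hand": the opening, from -1 (shut) to 1 (fully open). In form: [{"translation": [dx, dy, dz], "turn": turn, "hand": hand}, ...]. A call has 1 to 5 rows; each row is the pose to reach, as a shift and turn from the pose commanded when the call began, along the tool's axes at that moment; what a row does not reach only later rows make up. A row lasts 1/8 s, in which the tool goes at most 62.5 mm and 10.7 degrees, less where a joint would pass 70% of its speed; a pose out of reach is approached as far as the arm can. A call with a number of a shift or a turn outside -1 to 1 is refused whole. A call with a gripper value outside its range is refused whole. The fingers move at their own pace and stop on an object; the grip force is fixed at half the most. Time passes only in rows, so rows that repeat a pose let the fingers close. It gives the time, the measured TCP pose, the force, the opening and the grip force at its end, in the units of the state.
- get_state(): the state, without advancing time (a new reading comes with each control period).
- read_camera(name): name is "scene" or "top" or "wrist"; returns (picture, depth): 384x512x3 uint8, blue, green, red; 384x512 float32, m along the optical axis (not along the pixel's ray), 0 where there is no reading.
- camera_info(name): a dict with "intrinsics" (3x3 intrinsics, pixels), "xyz" and "attitude" of the camera in the world. Camera axes: x right, y up, looking along -z (the intrinsics and any distortion apply to the point x, -y, -z); pixel columns grow to the right and rows downward; lengths in m; the calibration is good to about 2 mm. A picture is of the moment at which its call begins: read the wrist's pose just before it. camera_info takes no time and is no camera call; for the wrist camera it gives the pose at the moment of the call.
- sign_off(): hands the job in; it is judged then, once.
The state is a dict: "time": time; "joint_pos": joint angles; "qd": joint speeds; "joint_efforts": joint torques, N m; "ee_pos": TCP position; "orientation": TCP orientation; "force": force on the tool from outside, world axes, zero at the start; "wrist_torque": the same for the moment, N m; "opening": opening from 0.0 (shut) to 1.0 (fully open); "finger_force": force on a finger pad.
Only numpy, scipy, OpenCV 4.12 (cv2) and the standard library are available. Lean on these libraries where they do the work, as an engineer would, in place of code of your own. Each camera call takes 0.05 s, during which the arm holds its last target. There are 200 camera calls.

TASK

Move the four sample containers from the wooden rack into the empty metal rack, one to a cell, keeping their order counted from the handle: the one nearest the wooden rack's handle goes into the cell nearest the metal rack's handle, and so on down the row. Set each one down upright on the cell floor, do not drop it, and leave them all released and standing still.

Things in the scene. Friction and masses are not known exactly. Their poses are not given: they have to be found in the camera images.
- rack_wood: Brown wooden rack, fixed, full at the start (mm): Four cells in a row on its y axis at y = 105, 35, -35, -105, each 62 square inside, floor 8 above the table; rails and dividers 8 thick, top 38; end boards top 52; 300 x 78 overall. Pull handle (loop, 36 long, 42 high) at the +y end only. Origin: underside centre; z up. Slips lie on a ledge (24 wide, top 34) along its -x side.
- rack_metal: Bare aluminium rack, fixed, empty at the start, no ledge (mm): Four cells in a row on its y axis at y = 105, 35, -35, -105, each 62 square inside, floor 8 above the table; rails and dividers 8 thick, top 38; end boards top 52; 300 x 78 overall. Pull handle (loop, 36 long, 42 high) at the +y end only. Origin: underside centre; z up. 
- bottle_mid (a point): opaque white plastic bottle, 84 mm tall, body 40 mm across up to 56 mm, then a sloping shoulder, and a white screw cap 26 mm across from 66 to 84 mm above its underside; about 90 g (varies by up to 40 %). Site: on its axis, half-way up (42 mm above its underside); z up its axis. Loose, stands upright in a cell of the wooden rack at the start.
- amber_mid (a point): slim brown glass bottle, 92 mm tall, body 34 mm across up to 62 mm, then a sloping shoulder, and a black screw cap 25 mm across from 72 to 92 mm above its underside; about 110 g (varies by up to 40 %). Site: on its axis, half-way up (46 mm above its underside); z up its axis. Loose, stands upright in a cell of the wooden rack at the start.
- jar_mid (a point): short wide clear-glass jar, 76 mm tall, body 43 mm across up to 56 mm, and a flat metal lid 45 mm across from 60 to 76 mm above its underside; about 120 g (varies by up to 40 %). Site: on its axis, half-way up (38 mm above its underside); z up its axis. Loose, stands upright in a cell of the wooden rack at the start.
- tube_mid (a point): tall slim grey straight-sided plastic tube with a flat foot, 98 mm tall, 29 mm across up to 80 mm, and a white screw cap 34 mm across from 80 to 98 mm above its underside; about 60 g (varies by up to 40 %). Site: on its axis, half-way up (49 mm above its underside); z up its axis. Loose, stands upright in a cell of the wooden rack at the start.
- slip_bottle: plain white paper slip, 18 x 34 mm, stuck to the wooden rack's ledge beside the cell in which the white bottle stood at the start (within 6 mm along the row); stays there, cannot be moved. Origin at its underside centre. All four slips look alike.
- slip_amber: plain white paper slip, 18 x 34 mm, stuck to the wooden rack's ledge beside the cell in which the brown bottle stood at the start (within 6 mm along the row); stays there, cannot be moved. Origin at its underside centre. All four slips look alike.
- slip_jar: plain white paper slip, 18 x 34 mm, stuck to the wooden rack's ledge beside the cell in which the jar stood at the start (within 6 mm along the row); stays there, cannot be moved. Origin at its underside centre. All four slips look alike.
- slip_tube: plain white paper slip, 18 x 34 mm, stuck to the wooden rack's ledge beside the cell in which the grey tube stood at the start (within 6 mm along the row); stays there, cannot be moved. Origin at its underside centre. All four slips look alike.
Mind the look-alikes: they are no part of the job. What is shaped like the part that bears amber_mid but yellow is not meant. What is shaped like the part that bears tube_mid but blue is not meant.

How it is judged:
At the end, for the whole second after the job is handed in: Each container is in the metal rack, in the cell of the same number from the handle as the one it left in the wooden rack (see its slip): axis within 22 mm of the cell centre, on the floor (6 mm), upright within 0.12 rad, still (0.03 m/s), not touched by fingers (((y of slip_bottle in the frame of rack_wood between 0.075 and 0.135 m and y of bottle_mid in the frame of rack_metal between 0.083 and 0.127 m) or (y of slip_bottle in the frame of rack_wood between 0.005 and 0.065 m and y of bottle_mid in the frame of rack_metal between 0.013 and 0.057 m) or (y of slip_bottle in the frame of rack_wood between -0.065 and -0.005 m and y of bottle_mid in the frame of rack_metal between -0.057 and -0.013 m) or (y of slip_bottle in the frame of rack_wood between -0.135 and -0.075 m and y of bottle_mid in the frame of rack_metal between -0.127 and -0.083 m)) and x of bottle_mid in the frame of rack_metal between -0.022 and 0.022 m and z of bottle_mid in the frame of rack_metal between 0.044 and 0.056 m and angle between each of bottle_mid, amber_mid, jar_mid, tube_mid's own z axis and vertical below 0.12 rad and linear speed of each of bottle, amber, jar, tube below 0.03 m/s and contact force between the fingers and bottle below 0.05 N and ((y of slip_amber in the frame of rack_wood between 0.075 and 0.135 m and y of amber_mid in the frame of rack_metal between 0.083 and 0.127 m) or (y of slip_amber in the frame of rack_wood between 0.005 and 0.065 m and y of amber_mid in the frame of rack_metal between 0.013 and 0.057 m) or (y of slip_amber in the frame of rack_wood between -0.065 and -0.005 m and y of amber_mid in the frame of rack_metal between -0.057 and -0.013 m) or (y of slip_amber in the frame of rack_wood between -0.135 and -0.075 m and y of amber_mid in the frame of rack_metal between -0.127 and -0.083 m)) and x of amber_mid in the frame of rack_metal between -0.022 and 0.022 m and z of amber_mid in the frame of rack_metal between 0.048 and 0.06 m and contact force between the fingers and amber below 0.05 N and ((y of slip_jar in the frame of rack_wood between 0.075 and 0.135 m and y of jar_mid in the frame of rack_metal between 0.083 and 0.127 m) or (y of slip_jar in the frame of rack_wood between 0.005 and 0.065 m and y of jar_mid in the frame of rack_metal between 0.013 and 0.057 m) or (y of slip_jar in the frame of rack_wood between -0.065 and -0.005 m and y of jar_mid in the frame of rack_metal between -0.057 and -0.013 m) or (y of slip_jar in the frame of rack_wood between -0.135 and -0.075 m and y of jar_mid in the frame of rack_metal between -0.127 and -0.083 m)) and x of jar_mid in the frame of rack_metal between -0.022 and 0.022 m and z of jar_mid in the frame of rack_metal between 0.04 and 0.052 m and contact force between the fingers and jar below 0.05 N and ((y of slip_tube in the frame of rack_wood between 0.075 and 0.135 m and y of tube_mid in the frame of rack_metal between 0.083 and 0.127 m) or (y of slip_tube in the frame of rack_wood between 0.005 and 0.065 m and y of tube_mid in the frame of rack_metal between 0.013 and 0.057 m) or (y of slip_tube in the frame of rack_wood between -0.065 and -0.005 m and y of tube_mid in the frame of rack_metal between -0.057 and -0.013 m) or (y of slip_tube in the frame of rack_wood between -0.135 and -0.075 m and y of tube_mid in the frame of rack_metal between -0.127 and -0.083 m)) and x of tube_mid in the frame of rack_metal between -0.022 and 0.022 m and z of tube_mid in the frame of rack_metal between 0.051 and 0.063 m and contact force between the fingers and tube below 0.05 N).
It fails at once if the white bottle is dropped from more than 35 mm above the rack floor (contact force between anything else and bottle below 0.02 N and height (world z) of bottle_mid above 0.085 m).
It fails at once if the brown bottle is dropped from more than 35 mm above the rack floor (contact force between anything else and amber below 0.02 N and height (world z) of amber_mid above 0.089 m).
It fails at once if the jar is dropped from more than 35 mm above the rack floor (contact force between anything else and jar below 0.02 N and height (world z) of jar_mid above 0.081 m).
It fails at once if the grey tube is dropped from more than 35 mm above the rack floor (contact force between anything else and tube below 0.02 N and height (world z) of tube_mid above 0.092 m).
It also fails if it takes over 120 s, if anything falls off the work surface, if the arm or the gripper's body presses on something with over 40 N, if the wrist force passes 120 N, or if a joint passes its speed limit or range.

## Working session

There is one attempt and no reset: what is moved stays moved. The work goes in short steps, Python scripts to look and compute and a shell command to move; the robot and the scene stay as the last step left them, time stands still between calls to the robot, and variables do not carry over. Pictures are saved under pics/ and viewed, at most 14 in all, crops included, and the job is handed in when it is done.

```bash
mkdir -p pics; ls; cat > h.py <<'E'
import numpy as np, cv2
from scipy.spatial.transform import Rotation as R
from cell import get_state, read_camera, camera_info, sign_off
def snap(name, f):
    ci=camera_info(name); p,d=read_camera(name)
    cv2.imwrite(f'pics/{f}.png',p); np.savez(f'pics/{f}.npz',d=d,K=ci['intrinsics'],x=ci['xyz'],q=ci['attitude'])
    return p
def rot(q):
    q=np.array(q,float); return R.from_matrix(q) if q.shape==(3,3) else R.from_quat(q)
def pts(f):
    z=np.load(f'pics/{f}.npz'); d=z['d'];K=z['K']
    v,u=np.mgrid[:d.shape[0],:d.shape[1]]
    P=np.stack([(u-K[0,2])/K[0,0]*d,-(v-K[1,2])/K[1,1]*d,-d],-1)
    return rot(z['q']).apply(P.reshape(-1,3)).reshape(P.shape)+z['x']
E
python3 - <<'E'
from h import *
snap('scene','s0');snap('top','t0')
print(camera_info('top'));print(get_state())
E
```

```text
pics
{'intrinsics': array([[354.40395233,   0.        , 258.63444349],
       [  0.        , 354.40395233, 186.05076845],
       [  0.        ,   0.        ,   1.        ]]), 'xyz': array([ 3.80381482e-01, -1.34672522e-04,  8.41112889e-01]), 'attitude': array([ 0.06219318, -0.06831781, -0.70291532,  0.70524799])}
{'time': 0.1, 'joint_pos': array([-1.41249348,  0.42668536,  0.07385096,  1.60654123, -0.03413211,
        1.11081288, -0.06709401]), 'qd': array([-0.0005642 , -0.00156584, -0.00044491, -0.00168338, -0.00263817,
        0.00081768, -0.00032512]), 'joint_efforts': array([ 9.50196816e-03, -9.51533890e+01,  3.77146527e+00, -4.64401567e+01,
        1.94930815e-02,  6.50202870e-03,  1.41236335e-06]), 'ee_pos': array([0.2044031 , 0.64291504, 0.23067073]), 'orientation': array([ 1.53313347e-01,  9.88177446e-01, -5.90485427e-04, -6.37521073e-05]), 'force': array([ 0.70131645,  0.07320896, -0.29126431]), 'wrist_torque': array([ 0.01303041, -0.0131991 , -0.03590378]), 'finger_force': 0.0, 'opening': 1.0002550820523242}
```

View pics/t0.png

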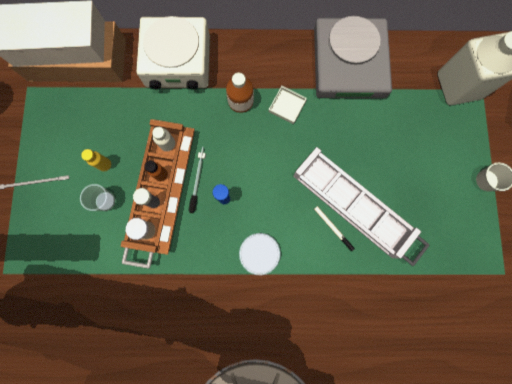

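View pics/s0.png

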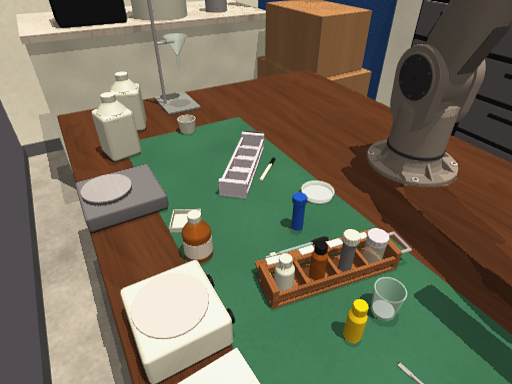

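Top view: the wooden rack has its handle at the bottom (138,257). Counted from the handle it holds the jar (137,229), tube (145,197), brown bottle (153,170) and white bottle (162,137). The metal rack is at (358,205), with its handle at (415,251). The yellow (97,160) and blue (221,194) look-alikes stand outside the racks and are not meant.

```bash
python3 - <<'E'
from h import *
p=cv2.imread('pics/t0.png')
a=cv2.resize(p[112:272,105:205],None,fx=3.7,fy=3.7,interpolation=cv2.INTER_CUBIC)
b=cv2.resize(p[140:270,288:434],None,fx=4,fy=4,interpolation=cv2.INTER_CUBIC)
b=b[:,:]
h=592;c=np.zeros((592,800,3),np.uint8);c[:592,:370]=a
b=cv2.resize(p[140:270,288:434],None,fx=2.9,fy=2.9,interpolation=cv2.INTER_CUBIC);c[:b.shape[0],375:375+b.shape[1]]=b[:,:425]
cv2.imwrite('pics/c0.png',c)
P=pts('t0')
for n,(u,v) in dict(jar=(137,229),tube=(142,197),amber=(152,168),bottle=(159,133),mrail=(335,160),mfloor=(330,174),mat=(60,240)).items(): print(n,np.median(P[v-1:v+2,u-1:u+2].reshape(-1,3),0).round(3))
E
```

```text
jar [0.428 0.252 0.083]
tube [0.494 0.238 0.104]
amber [0.557 0.222 0.099]
bottle [0.639 0.214 0.091]
mrail [ 0.604 -0.195 -0.   ]
mfloor [ 0.567 -0.179  0.008]
mat [ 0.408  0.457 -0.001]
```

View pics/c0.png

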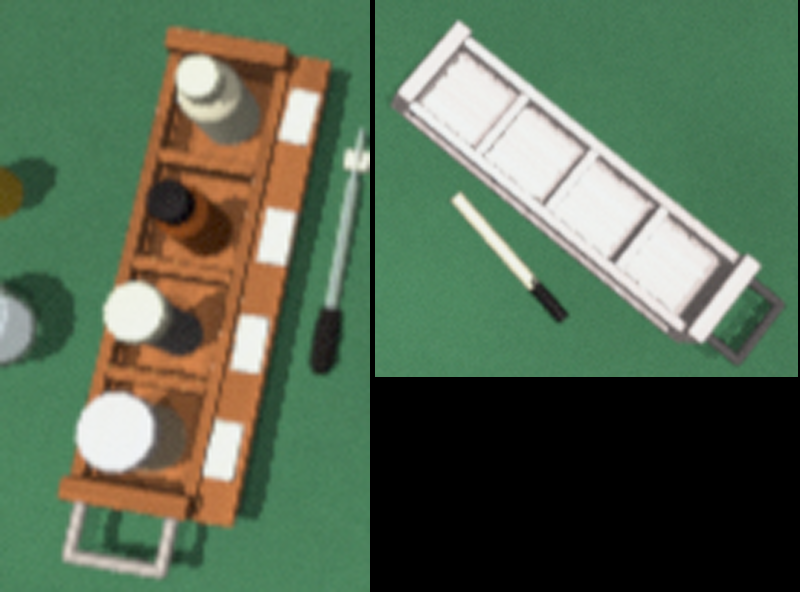

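The crop confirms the order from the handle: jar, tube, amber, white bottle. The ledge slips sit beside each cell. Next I fit the rack poses and cap centres from depth.

```bash
python3 - <<'E'
from h import *
P=pts('t0'); z=P[...,2]
def rackfit(box,hand):
    u0,v0,u1,v1=box; Q=P[v0:v1,u0:u1].reshape(-1,3); Q=Q[(Q[:,2]>.030)&(Q[:,2]<.042)]
    r=cv2.minAreaRect((Q[:,:2]*1000).astype(np.float32)); print('rail rect',r,np.median(Q[:,2]))
    Q=P[v0:v1,u0:u1].reshape(-1,3);Q=Q[(Q[:,2]>.048)&(Q[:,2]<.056)]
    return Q
Q=rackfit((285,140,430,270),0)
m=Q[:,1]>-.26
for s in (m,~m):
    print('end',s.sum(),cv2.minAreaRect((Q[s][:,:2]*1000).astype(np.float32)),Q[s].mean(0).round(4))
Q=rackfit((115,112,200,262),0)
for s in (Q[:,0]>.655,Q[:,0]<.41):
    print('wend',s.sum(),cv2.minAreaRect((Q[s][:,:2]*1000).astype(np.float32)),Q[s].mean(0).round(4))
for n,(u,v,zt) in dict(jar=(137,229,.084),tube=(142,197,.106),amber=(152,168,.1),bottle=(159,133,.092)).items():
    Q=P[v-15:v+16,u-15:u+16].reshape(-1,3); Q=Q[abs(Q[:,2]-zt)<.006]
    print(n,len(Q),(Q[:,:2].min(0)/2+Q[:,:2].max(0)/2).round(4),np.ptp(Q[:,:2],0).round(3),np.median(Q,0).round(4))
E
```

```text
rail rect ((481.86492919921875, -243.01617431640625), (334.11846923828125, 79.57319641113281), 49.50538635253906) 0.03638448296300156
end 194 ((586.7579956054688, -120.1870346069336), (13.894295692443848, 76.40190124511719), 49.443992614746094) [ 0.5863 -0.12    0.0505]
end 212 ((401.4570007324219, -337.0736389160156), (14.25853157043457, 77.2344741821289), 48.85906982421875) [ 0.4015 -0.3371  0.0502]
rail rect ((516.4572143554688, 225.3394775390625), (102.72541046142578, 329.6761474609375), 80.53688049316406) 0.03470780413630292
wend 188 ((673.5936889648438, 211.89083862304688), (78.03878784179688, 14.73779582977295), 81.36493682861328) [0.6734 0.2113 0.0506]
wend 218 ((397.3927001953125, 257.1009521484375), (77.3060073852539, 24.430118560791016), 80.89544677734375) [0.3922 0.2568 0.0509]
jar 354 [0.4298 0.2551] [0.045 0.046] [0.4284 0.2536 0.0827]
tube 213 [0.4951 0.241 ] [0.032 0.034] [0.4954 0.2403 0.1046]
amber 112 [0.5618 0.228 ] [0.024 0.025] [0.5618 0.2269 0.0987]
bottle 111 [0.6406 0.2171] [0.027 0.026] [0.6394 0.2165 0.0904]
```

```bash
cat >> h.py <<'E'
def plan(xyz, yaw=None, st=None):
    "shares to bring TCP to world xyz with tool-y azimuth yaw deg (mod 360); prints row numbers"
    s=get_state(); r=R.from_quat(s['orientation']); d=r.inv().apply(np.array(xyz)-s['ee_pos'])/.8
    y=r.as_matrix()[:,1]; a=np.degrees(np.arctan2(y[1],y[0]))
    t=0 if yaw is None else -((yaw-a+180)%360-180)/45
    print('trans',d.round(4),'turn',round(t,3),'| yaw',a.round(1),'z-axis',r.as_matrix()[:,2].round(3))
E
python3 - <<'E'
from h import *
plan([.4298,.2551,.20],80.8)
E
```

```text
trans [-0.4154 -0.3766  0.0388] turn -0.188 | yaw 72.4 z-axis [-0.    -0.001 -1.   ]
```

```bash
python3 -m creep '[{"translation":[-0.05,-0.045,0.005],"turn":-0.1,"hand":1},{"translation":[-0.1,-0.09,0.01],"turn":-0.188,"hand":1},{"translation":[-0.15,-0.135,0.015],"turn":-0.188,"hand":1},{"translation":[-0.2,-0.18,0.02],"turn":-0.188,"hand":1},{"translation":[-0.2,-0.18,0.02],"turn":-0.188,"hand":1}]'
python3 - <<'E'
from h import *
plan([.4298,.2551,.20],80.8)
E
```

```text
time: 0.72
ee_pos: [0.3158, 0.4537, 0.2151]
orientation: [0.083, 0.997, -0.001, 0.0]
force: [-0.4, 0.8, 0.9]
opening: 1.004
finger_force: 0.0
trans [-0.1815 -0.2213  0.0193] turn -0.007 | yaw 80.5 z-axis [ 0.    -0.001 -1.   ]
```

```bash
python3 -m creep '[{"translation":[-0.045,-0.055,0.005],"turn":0,"hand":1},{"translation":[-0.09,-0.11,0.01],"turn":0,"hand":1},{"translation":[-0.135,-0.165,0.015],"turn":0,"hand":1},{"translation":[-0.181,-0.221,0.019],"turn":0,"hand":1},{"translation":[-0.181,-0.221,0.019],"turn":0,"hand":1}]'
python3 - <<'E'
from h import *
plan([.4298,.2551,.20],80.8)
plan([.4298,.2551,.055],80.8)
snap('wrist','w0'); P=pts('w0'); z=P[...,2]
for n,zt in dict(jar=.084,tube=.106,amber=.1,bottle=.092).items():
    pass
for n,(c,zt) in dict(jar=((.43,.255),.084),tube=((.495,.24),.106),amber=((.562,.227),.1)).items():
    m=(abs(z-zt)<.005)&(np.hypot(P[...,0]-c[0],P[...,1]-c[1])<.03)
    Q=P[m]; 
    if len(Q)>20: print(n,len(Q),((Q.min(0)+Q.max(0))/2).round(4),np.ptp(Q,0).round(3))
E
```

```text
time: 1.35
ee_pos: [0.4298, 0.2565, 0.2]
orientation: [0.083, 0.997, -0.0, 0.0]
force: [-0.7, 0.4, -1.0]
opening: 1.0
finger_force: 0.0
trans [-0.0003 -0.0018 -0.    ] turn -0.007 | yaw 80.5 z-axis [ 0.    -0.001 -1.   ]
trans [-0.0003 -0.0016  0.1812] turn -0.007 | yaw 80.5 z-axis [ 0.    -0.001 -1.   ]
jar 1712 [0.4275 0.2532 0.0831] [0.045 0.045 0.008]
tube 992 [0.4939 0.2395 0.1048] [0.035 0.035 0.007]
amber 255 [0.5551 0.2274 0.0987] [0.014 0.023 0.007]
```

View pics/w0.png

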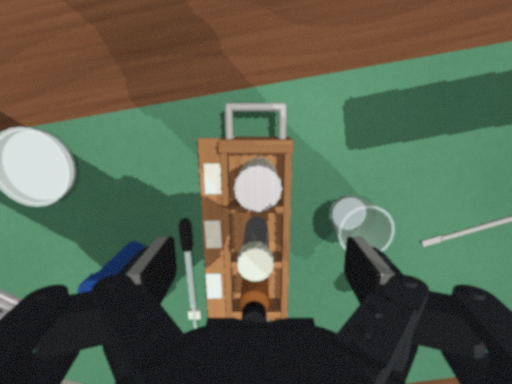

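Wrist view: jar lid at (258,188), tube cap at (255,263), both between the open fingers. A glass beaker stands at (365,220), to the right. I check its clearance before going down.

```bash
python3 - <<'E'
from h import *
def ray(f,u,v,h):
    z=np.load(f'pics/{f}.npz');K=z['K'];d=rot(z['q']).apply([(u-K[0,2])/K[0,0],-(v-K[1,2])/K[1,1],-1]);x=z['x'];return x+d*(h-x[2])/d[2]
for n,f,u,v in [('base','w0',348,212),('base left','w0',331,212),('rim','w0',365,232),('rimL','w0',336,232),('base','t0',104,201),('rim','t0',94,197)]:
    print(n,f,[ray(f,u,v,h).round(3) for h in (0.003,.05,.07)])
plan([.4287,.2542,.055],80.8)
E
```

```text
base w0 [array([0.498, 0.358, 0.003]), array([0.479, 0.345, 0.05 ]), array([0.471, 0.34 , 0.07 ])]
base left w0 [array([0.494, 0.336, 0.003]), array([0.476, 0.327, 0.05 ]), array([0.468, 0.323, 0.07 ])]
rim w0 [array([0.529, 0.377, 0.003]), array([0.506, 0.362, 0.05 ]), array([0.496, 0.355, 0.07 ])]
rimL w0 [array([0.522, 0.34 , 0.003]), array([0.5 , 0.33, 0.05]), array([0.491, 0.326, 0.07 ])]
base t0 [array([0.499, 0.36 , 0.003]), array([0.493, 0.34 , 0.05 ]), array([0.49 , 0.332, 0.07 ])]
rim t0 [array([0.509, 0.385, 0.003]), array([0.502, 0.363, 0.05 ]), array([0.499, 0.354, 0.07 ])]
trans [-0.001  -0.0057  0.1813] turn -0.003 | yaw 80.7 z-axis [-0. -0. -1.]
```

The beaker clears the fingers by at least 30 mm. I descend on the jar and close.

```bash
python3 -m creep '[{"translation":[-0.001,-0.0057,0.05],"turn":0,"hand":1},{"translation":[-0.001,-0.0057,0.1],"turn":0,"hand":1},{"translation":[-0.001,-0.0057,0.14],"turn":0,"hand":1},{"translation":[-0.001,-0.0057,0.165],"turn":0,"hand":1},{"translation":[-0.001,-0.0057,0.181],"turn":0,"hand":1}]'
python3 -m creep '[{"translation":[0,0,0],"turn":0,"hand":0.4},{"translation":[0,0,0],"turn":0,"hand":-1},{"translation":[0,0,0],"turn":0,"hand":-1},{"translation":[0,0,0],"turn":0,"hand":-1},{"translation":[0,0,0],"turn":0,"hand":-1}]'
```

```text
time: 2.02
ee_pos: [0.4272, 0.2565, 0.0542]
orientation: [0.079, 0.997, -0.0, -0.001]
force: [-0.1, 0.7, 0.5]
opening: 0.999
finger_force: 0.0
time: 2.65
ee_pos: [0.4287, 0.2557, 0.0564]
orientation: [0.08, 0.997, 0.001, 0.001]
force: [-0.2, -1.0, 5.1]
opening: 0.502
finger_force: 60.0
```

```bash
python3 -m creep '[{"translation":[0,0,-0.02],"turn":0,"hand":-1},{"translation":[0,0,-0.06],"turn":0,"hand":-1},{"translation":[0,0,-0.11],"turn":0,"hand":-1},{"translation":[0,0,-0.16],"turn":0,"hand":-1},{"translation":[0,0,-0.2],"turn":0,"hand":-1}]'
python3 - <<'E'
from h import *
plan([.426,-.3086,.2164],-40.4)
E
```

```text
time: 3.28
ee_pos: [0.4283, 0.2552, 0.2184]
orientation: [0.08, 0.997, 0.001, 0.001]
force: [-0.6, 0.4, -1.4]
opening: 0.509
finger_force: 61.2
trans [-0.1098 -0.6962  0.0014] turn 2.693 | yaw 80.8 z-axis [ 0.002  0.002 -1.   ]
```

```bash
python3 -m creep '[{"translation":[-0.026,-0.048,0],"turn":0.2,"hand":-1},{"translation":[-0.052,-0.096,0],"turn":0.4,"hand":-1},{"translation":[-0.078,-0.143,0],"turn":0.6,"hand":-1},{"translation":[-0.104,-0.191,0],"turn":0.8,"hand":-1},{"translation":[-0.13,-0.239,0],"turn":1,"hand":-1}]'
python3 - <<'E'
from h import *
plan([.49,-.15,.2164],-9.2)
E
```

```text
time: 3.9
ee_pos: [0.5006, 0.0485, 0.2168]
orientation: [0.458, 0.889, 0.001, 0.0]
force: [0.6, 0.4, -0.9]
opening: 0.507
finger_force: 61.2
trans [-0.1943 -0.1549  0.0002] turn 0.994 | yaw 35.5 z-axis [ 0.001  0.001 -1.   ]
```

```bash
python3 -m creep '[{"translation":[-0.039,-0.031,0],"turn":0.2,"hand":-1},{"translation":[-0.078,-0.062,0],"turn":0.4,"hand":-1},{"translation":[-0.116,-0.093,0],"turn":0.6,"hand":-1},{"translation":[-0.155,-0.124,0],"turn":0.8,"hand":-1},{"translation":[-0.194,-0.155,0],"turn":1,"hand":-1}]'
python3 - <<'E'
from h import *
plan([.426,-.3086,.2164],-40.4)
E
```

```text
time: 4.53
ee_pos: [0.4904, -0.1496, 0.2167]
orientation: [0.763, 0.646, 0.001, -0.0]
force: [-0.9, 0.5, -0.7]
opening: 0.507
finger_force: 61.2
trans [-0.2092 -0.0466 -0.    ] turn 0.687 | yaw -9.5 z-axis [ 0.001  0.001 -1.   ]
```

```bash
python3 -m creep '[{"translation":[-0.052,-0.012,0],"turn":0.2,"hand":-1},{"translation":[-0.105,-0.023,0],"turn":0.4,"hand":-1},{"translation":[-0.157,-0.035,0],"turn":0.6,"hand":-1},{"translation":[-0.209,-0.0466,0],"turn":0.687,"hand":-1},{"translation":[-0.209,-0.0466,0],"turn":0.687,"hand":-1}]'
python3 - <<'E'
from h import *
snap('wrist','w1'); P=pts('w1')
Q=P.reshape(-1,3);Q=Q[(Q[:,2]>.047)&(Q[:,2]<.057)&(Q[:,1]<-.05)]
for c in ((.4015,-.3371),(.5863,-.12)):
    q=Q[np.hypot(*(Q[:,:2]-c).T)<.06]
    if len(q)>30: print(len(q),cv2.minAreaRect((q[:,:2]*1000).astype(np.float32)))
plan([.426,-.3086,.058],-40.4)
E
```

```text
time: 5.15
ee_pos: [0.4255, -0.3103, 0.2166]
orientation: [0.908, 0.419, 0.0, 0.0]
force: [-0.1, 1.0, -1.1]
opening: 0.503
finger_force: 61.2
75 ((400.8672790527344, -337.5526428222656), (12.865458488464355, 76.64189147949219), 48.53236389160156)
trans [-0.0005 -0.0005  0.1979] turn 0.003 | yaw -40.2 z-axis [ 0.001  0.001 -1.   ]
```

View pics/w1.png

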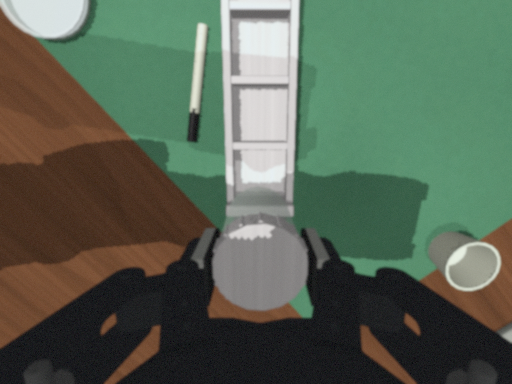

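Wrist view: the gripped jar at (260,265) hangs upright. The metal rack's handle-end cell spans rows 146–211 below it, and the end board fit agrees within 1 mm. I set it down.

```bash
python3 -m creep '[{"translation":[0,0,0.05],"turn":0,"hand":-1},{"translation":[0,0,0.1],"turn":0,"hand":-1},{"translation":[0,0,0.145],"turn":0,"hand":-1},{"translation":[0,0,0.17],"turn":0,"hand":-1},{"translation":[0,0,0.18],"turn":0,"hand":-1}]'
python3 -m creep '[{"translation":[0,0,0.008],"turn":0,"hand":-1},{"translation":[0,0,0.014],"turn":0,"hand":-1},{"translation":[0,0,0.018],"turn":0,"hand":-1},{"translation":[0,0,0.0195],"turn":0,"hand":-1},{"translation":[0,0,0.0195],"turn":0,"hand":-1}]'
```

```text
time: 5.82
ee_pos: [0.4274, -0.3071, 0.0711]
orientation: [0.906, 0.422, 0.0, -0.0]
force: [0.7, -0.2, -1.0]
opening: 0.506
finger_force: 61.4
time: 6.45
ee_pos: [0.4273, -0.3077, 0.0564]
orientation: [0.907, 0.422, 0.0, 0.0]
force: [-2.9, 2.1, 10.2]
opening: 0.508
finger_force: 62.6
```

Floor contact at the same height as the grasp. I release and rise.

```bash
python3 -m creep '[{"translation":[0,0,0],"turn":0,"hand":0.3},{"translation":[0,0,0],"turn":0,"hand":0.6},{"translation":[0,0,0],"turn":0,"hand":0.6},{"translation":[0,0,-0.02],"turn":0,"hand":0.6},{"translation":[0,0,-0.06],"turn":0,"hand":0.6}]'
python3 -m creep '[{"translation":[0,0,-0.05],"turn":0,"hand":0.6},{"translation":[0,0,-0.1],"turn":0,"hand":0.6},{"translation":[0,0,-0.15],"turn":0,"hand":0.6},{"translation":[0,0,-0.15],"turn":0,"hand":0.6}]'
python3 - <<'E'
from h import *
snap('top','t1');P=pts('t1');z=P[...,2]
m=(abs(z-.084)<.005)&(np.hypot(P[...,0]-.427,P[...,1]+.307)<.05);Q=P[m];print(len(Q),((Q.min(0)+Q.max(0))/2).round(4) if len(Q) else '')
plan([.50,-.11,.23],4.6)
E
```

```text
time: 7.08
ee_pos: [0.4265, -0.3076, 0.1044]
orientation: [0.907, 0.422, -0.001, -0.001]
force: [0.7, 0.9, 0.6]
opening: 0.801
finger_force: 0.0
time: 7.58
ee_pos: [0.4281, -0.3085, 0.227]
orientation: [0.907, 0.422, 0.002, 0.001]
force: [0.9, 0.6, -0.9]
opening: 0.798
finger_force: 0.0
356 [ 0.4261 -0.3067  0.0826]
trans [ 0.2474 -0.09   -0.0055] turn -0.993 | yaw -40.1 z-axis [ 0.003 -0.    -1.   ]
```

Jar stands at the cell centre. I go back for the tube.

```bash
python3 -m creep '[{"translation":[0.05,-0.018,0],"turn":-0.2,"hand":0.6},{"translation":[0.1,-0.036,0],"turn":-0.4,"hand":0.6},{"translation":[0.15,-0.054,0],"turn":-0.6,"hand":0.6},{"translation":[0.2,-0.072,0],"turn":-0.8,"hand":0.6},{"translation":[0.247,-0.09,0],"turn":-1,"hand":0.6}]'
python3 - <<'E'
from h import *
plan([.51,.09,.23],49.6)
E
```

```text
time: 8.25
ee_pos: [0.499, -0.1087, 0.2232]
orientation: [0.674, 0.738, -0.0, -0.0]
force: [0.1, 0.0, -0.4]
opening: 0.801
finger_force: 0.0
trans [ 0.2461  0.0361 -0.0085] turn -0.987 | yaw 5.2 z-axis [-0.001 -0.    -1.   ]
```

```bash
python3 -m creep '[{"translation":[0.05,0.007,0],"turn":-0.2,"hand":0.6},{"translation":[0.1,0.014,0],"turn":-0.4,"hand":0.6},{"translation":[0.15,0.022,0],"turn":-0.6,"hand":0.6},{"translation":[0.2,0.029,0],"turn":-0.8,"hand":0.6},{"translation":[0.246,0.036,0],"turn":-1,"hand":0.6}]'
python3 - <<'E'
from h import *
plan([.4945,.24,.223],80.8)
E
```

```text
time: 8.88
ee_pos: [0.5105, 0.0896, 0.2231]
orientation: [0.34, 0.94, -0.001, -0.001]
force: [0.4, -1.0, 0.1]
opening: 0.797
finger_force: 0.0
trans [0.1357 0.1316 0.    ] turn -0.68 | yaw 50.2 z-axis [-0.001 -0.001 -1.   ]
```

```bash
python3 -m creep '[{"translation":[0.035,0.034,0],"turn":-0.17,"hand":0.6},{"translation":[0.07,0.067,0],"turn":-0.34,"hand":0.6},{"translation":[0.105,0.1,0],"turn":-0.5,"hand":0.6},{"translation":[0.1357,0.1316,0],"turn":-0.68,"hand":0.6},{"translation":[0.1357,0.1316,0],"turn":-0.68,"hand":0.6}]'
python3 - <<'E'
from h import *
plan([.4945,.24,.077],80.8)
snap('wrist','w2'); P=pts('w2'); z=P[...,2]
for n,(c,zt) in dict(tube=((.495,.24),.106),amber=((.562,.227),.1)).items():
    m=(abs(z-zt)<.005)&(np.hypot(P[...,0]-c[0],P[...,1]-c[1])<.03)
    Q=P[m]; 
    if len(Q)>20: print(n,len(Q),((Q.min(0)+Q.max(0))/2).round(4),np.ptp(Q,0).round(3))
E
```

```text
time: 9.5
ee_pos: [0.4949, 0.2411, 0.2227]
orientation: [0.08, 0.997, -0.0, -0.001]
force: [-0.2, -0.3, 1.5]
opening: 0.805
finger_force: 0.0
trans [-1.000e-04 -1.300e-03  1.822e-01] turn -0.0 | yaw 80.8 z-axis [-0.002 -0.001 -1.   ]
tube 973 [0.4942 0.2395 0.1051] [0.034 0.034 0.008]
amber 459 [0.5605 0.2263 0.0986] [0.025 0.025 0.007]
```

```bash
python3 -m creep '[{"translation":[0,-0.0013,0.05],"turn":0,"hand":0.6},{"translation":[0,-0.0013,0.1],"turn":0,"hand":0.6},{"translation":[0,-0.0013,0.14],"turn":0,"hand":0.6},{"translation":[0,-0.0013,0.17],"turn":0,"hand":0.6},{"translation":[0,-0.0013,0.182],"turn":0,"hand":0.6}]'
python3 -m creep '[{"translation":[0,0,0],"turn":0,"hand":0.3},{"translation":[0,0,0],"turn":0,"hand":-1},{"translation":[0,0,0],"turn":0,"hand":-1},{"translation":[0,0,0],"turn":0,"hand":-1},{"translation":[0,0,0],"turn":0,"hand":-1}]'
```

```text
time: 10.18
ee_pos: [0.4952, 0.2361, 0.0767]
orientation: [0.084, 0.996, -0.001, -0.001]
force: [-1.5, 0.3, 0.7]
opening: 0.801
finger_force: 0.0
time: 10.8
ee_pos: [0.4964, 0.2382, 0.0792]
orientation: [0.083, 0.997, 0.001, 0.001]
force: [-0.4, -0.8, 6.7]
opening: 0.379
finger_force: 59.0
```

```bash
python3 -m creep '[{"translation":[0,0,-0.02],"turn":0,"hand":-1},{"translation":[0,0,-0.06],"turn":0,"hand":-1},{"translation":[0,0,-0.11],"turn":0,"hand":-1},{"translation":[0,0,-0.16],"turn":0,"hand":-1},{"translation":[0,0,-0.2],"turn":0,"hand":-1}]'
python3 - <<'E'
from h import *
plan([.52,.07,.238],36)
E
```

```text
time: 11.42
ee_pos: [0.4959, 0.2378, 0.2412]
orientation: [0.083, 0.997, 0.001, 0.001]
force: [0.2, 0.2, -0.9]
opening: 0.377
finger_force: 59.5
trans [-0.0643 -0.2019  0.0038] turn 0.989 | yaw 80.5 z-axis [ 0.002  0.001 -1.   ]
```

```bash
python3 -m creep '[{"translation":[-0.013,-0.04,0],"turn":0.2,"hand":-1},{"translation":[-0.026,-0.08,0],"turn":0.4,"hand":-1},{"translation":[-0.039,-0.12,0],"turn":0.6,"hand":-1},{"translation":[-0.052,-0.16,0],"turn":0.8,"hand":-1},{"translation":[-0.064,-0.202,0],"turn":1,"hand":-1}]'
python3 - <<'E'
from h import *
plan([.52,-.11,.24],-9)
E
```

```text
time: 12.05
ee_pos: [0.5196, 0.069, 0.2394]
orientation: [0.46, 0.888, 0.001, 0.0]
force: [0.6, 0.5, -0.8]
opening: 0.376
finger_force: 59.5
trans [-0.1831 -0.1286 -0.0009] turn 0.982 | yaw 35.2 z-axis [ 0.001  0.001 -1.   ]
```

```bash
python3 -m creep '[{"translation":[-0.037,-0.026,0],"turn":0.2,"hand":-1},{"translation":[-0.073,-0.051,0],"turn":0.4,"hand":-1},{"translation":[-0.11,-0.077,0],"turn":0.6,"hand":-1},{"translation":[-0.146,-0.103,0],"turn":0.8,"hand":-1},{"translation":[-0.183,-0.129,0],"turn":0.98,"hand":-1}]'
python3 - <<'E'
from h import *
plan([.4713,-.2553,.24],-40.4)
E
```

```text
time: 12.68
ee_pos: [0.5205, -0.1101, 0.2394]
orientation: [0.76, 0.65, 0.001, -0.0]
force: [0.6, 0.0, -1.3]
opening: 0.378
finger_force: 59.5
trans [-0.1888 -0.0327 -0.001 ] turn 0.701 | yaw -8.9 z-axis [ 0.001  0.001 -1.   ]
```

```bash
python3 -m creep '[{"translation":[-0.047,-0.008,0],"turn":0.2,"hand":-1},{"translation":[-0.094,-0.016,0],"turn":0.4,"hand":-1},{"translation":[-0.141,-0.025,0],"turn":0.6,"hand":-1},{"translation":[-0.189,-0.033,0],"turn":0.7,"hand":-1},{"translation":[-0.189,-0.033,0],"turn":0.7,"hand":-1}]'
python3 - <<'E'
from h import *
plan([.4713,-.2553,.079],-40.4)
snap('wrist','w3')
E
```

```text
time: 13.3
ee_pos: [0.4705, -0.2573, 0.2393]
orientation: [0.908, 0.419, 0.0, 0.0]
force: [0.7, 0.5, -0.1]
opening: 0.378
finger_force: 59.5
trans [ 0.0023 -0.001   0.2004] turn -0.0 | yaw -40.4 z-axis [ 0.001 -0.    -1.   ]
```

View pics/w3.png

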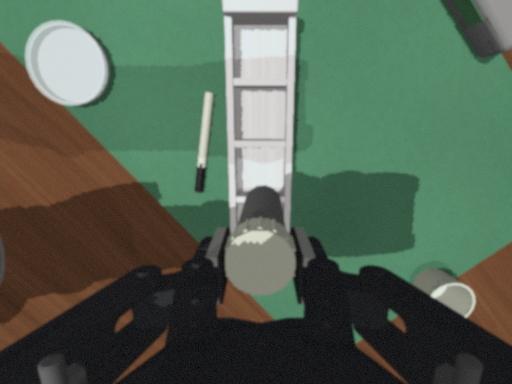

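Wrist view: the tube at (260,255) hangs upright over the second cell from the handle (rows 146–200). Down it goes.

```bash
python3 -m creep '[{"translation":[0.002,0,0.05],"turn":0,"hand":-1},{"translation":[0.002,0,0.1],"turn":0,"hand":-1},{"translation":[0.002,0,0.145],"turn":0,"hand":-1},{"translation":[0.002,0,0.17],"turn":0,"hand":-1},{"translation":[0.002,0,0.182],"turn":0,"hand":-1}]'
python3 -m creep '[{"translation":[0,0,0.008],"turn":0,"hand":-1},{"translation":[0,0,0.014],"turn":0,"hand":-1},{"translation":[0,0,0.018],"turn":0,"hand":-1},{"translation":[0,0,0.0195],"turn":0,"hand":-1},{"translation":[0,0,0.0195],"turn":0,"hand":-1}]'
```

```text
time: 13.98
ee_pos: [0.4732, -0.2529, 0.0923]
orientation: [0.906, 0.422, -0.0, -0.0]
force: [0.1, -0.3, -0.6]
opening: 0.376
finger_force: 59.6
time: 14.6
ee_pos: [0.4742, -0.254, 0.0789]
orientation: [0.907, 0.422, 0.001, 0.001]
force: [-5.7, 3.7, 36.0]
opening: 0.38
finger_force: 62.8
```

Floor contact, slightly pressed. I back off 1 mm and release.

```bash
python3 -m creep '[{"translation":[0,0,-0.0015],"turn":0,"hand":-1},{"translation":[0,0,-0.0015],"turn":0,"hand":0.1},{"translation":[0,0,-0.0015],"turn":0,"hand":0.5},{"translation":[0,0,-0.0015],"turn":0,"hand":0.5},{"translation":[0,0,-0.03],"turn":0,"hand":0.5}]'
python3 -m creep '[{"translation":[0,0,-0.05],"turn":0,"hand":0.5},{"translation":[0,0,-0.1],"turn":0,"hand":0.5},{"translation":[0,0,-0.15],"turn":0,"hand":0.5},{"translation":[0,0,-0.15],"turn":0,"hand":0.5}]'
python3 - <<'E'
from h import *
snap('top','t2');P=pts('t2');z=P[...,2]
m=(abs(z-.106)<.005)&(np.hypot(P[...,0]-.473,P[...,1]+.255)<.05);Q=P[m];print(len(Q),((Q.min(0)+Q.max(0))/2).round(4) if len(Q) else '')
plan([.53,-.06,.23],4.6)
E
```

```text
time: 15.22
ee_pos: [0.4721, -0.2531, 0.1001]
orientation: [0.907, 0.422, -0.001, -0.001]
force: [-0.1, 0.1, 1.0]
opening: 0.75
finger_force: 0.0
time: 15.72
ee_pos: [0.4741, -0.254, 0.2233]
orientation: [0.907, 0.422, 0.002, 0.001]
force: [-0.0, 0.8, -0.9]
opening: 0.749
finger_force: 0.0
202 [ 0.4768 -0.2531  0.1043]
trans [ 0.2304 -0.1015 -0.0101] turn -0.993 | yaw -40.1 z-axis [ 0.002  0.    -1.   ]
```

```bash
python3 -m creep '[{"translation":[0.046,-0.02,0],"turn":-0.2,"hand":0.5},{"translation":[0.092,-0.04,-0.005],"turn":-0.4,"hand":0.5},{"translation":[0.138,-0.06,-0.01],"turn":-0.6,"hand":0.5},{"translation":[0.184,-0.08,-0.01],"turn":-0.8,"hand":0.5},{"translation":[0.23,-0.101,-0.01],"turn":-1,"hand":0.5}]'
python3 - <<'E'
from h import *
plan([.56,.11,.23],49.6)
E
```

```text
time: 16.4
ee_pos: [0.5293, -0.0592, 0.2278]
orientation: [0.674, 0.738, -0.001, -0.001]
force: [0.4, -0.7, -1.0]
opening: 0.753
finger_force: 0.0
trans [ 0.2071  0.0574 -0.0028] turn -0.987 | yaw 5.2 z-axis [-0.002 -0.    -1.   ]
```

```bash
python3 -m creep '[{"translation":[0.041,0.011,0],"turn":-0.2,"hand":0.5},{"translation":[0.083,0.023,0],"turn":-0.4,"hand":0.5},{"translation":[0.124,0.034,0],"turn":-0.6,"hand":0.5},{"translation":[0.166,0.046,0],"turn":-0.8,"hand":0.5},{"translation":[0.207,0.057,0],"turn":-1,"hand":0.5}]'
python3 - <<'E'
from h import *
plan([.561,.2268,.228],80.8)
E
```

```text
time: 17.02
ee_pos: [0.5604, 0.1094, 0.2275]
orientation: [0.34, 0.94, -0.001, -0.001]
force: [-0.4, 0.1, 0.2]
opening: 0.751
finger_force: 0.0
trans [ 0.0933  0.1132 -0.0007] turn -0.68 | yaw 50.2 z-axis [-0.002 -0.001 -1.   ]
```

```bash
python3 -m creep '[{"translation":[0.023,0.028,0],"turn":-0.17,"hand":0.5},{"translation":[0.047,0.056,0],"turn":-0.34,"hand":0.5},{"translation":[0.07,0.085,0],"turn":-0.5,"hand":0.5},{"translation":[0.0933,0.1132,0],"turn":-0.68,"hand":0.5},{"translation":[0.0933,0.1132,0],"turn":-0.68,"hand":0.5}]'
python3 - <<'E'
from h import *
plan([.561,.2268,.071],80.8)
snap('wrist','w4'); P=pts('w4'); z=P[...,2]
for n,(c,zt) in dict(amber=((.562,.227),.1),bottle=((.64,.216),.092)).items():
    m=(abs(z-zt)<.005)&(np.hypot(P[...,0]-c[0],P[...,1]-c[1])<.03)
    Q=P[m]; 
    if len(Q)>20: print(n,len(Q),((Q.min(0)+Q.max(0))/2).round(4),np.ptp(Q,0).round(3))
E
```

```text
time: 17.65
ee_pos: [0.5611, 0.228, 0.2271]
orientation: [0.08, 0.997, -0.0, -0.001]
force: [0.5, -0.1, 0.2]
opening: 0.752
finger_force: 0.0
trans [-0.0006 -0.0013  0.1951] turn -0.0 | yaw 80.8 z-axis [-0.002 -0.    -1.   ]
amber 507 [0.5611 0.2266 0.0988] [0.026 0.025 0.008]
bottle 450 [0.6383 0.2154 0.0907] [0.026 0.026 0.007]
```

```bash
python3 -m creep '[{"translation":[0,-0.0013,0.05],"turn":0,"hand":0.5},{"translation":[0,-0.0013,0.1],"turn":0,"hand":0.5},{"translation":[0,-0.0013,0.15],"turn":0,"hand":0.5},{"translation":[0,-0.0013,0.185],"turn":0,"hand":0.5},{"translation":[0,-0.0013,0.195],"turn":0,"hand":0.5}]'
python3 -m creep '[{"translation":[0,0,0],"turn":0,"hand":0.1},{"translation":[0,0,0],"turn":0,"hand":-1},{"translation":[0,0,0],"turn":0,"hand":-1},{"translation":[0,0,0],"turn":0,"hand":-1},{"translation":[0,0,0],"turn":0,"hand":-1}]'
```

```text
time: 18.32
ee_pos: [0.5609, 0.223, 0.0708]
orientation: [0.084, 0.996, -0.001, -0.001]
force: [-0.0, -1.2, 0.3]
opening: 0.752
finger_force: 0.0
time: 18.95
ee_pos: [0.563, 0.2255, 0.0745]
orientation: [0.083, 0.997, 0.001, 0.001]
force: [0.4, 2.2, 7.5]
opening: 0.273
finger_force: 56.8
```

```bash
python3 -m creep '[{"translation":[0,0,-0.02],"turn":0,"hand":-1},{"translation":[0,0,-0.06],"turn":0,"hand":-1},{"translation":[0,0,-0.11],"turn":0,"hand":-1},{"translation":[0,0,-0.16],"turn":0,"hand":-1},{"translation":[0,0,-0.2],"turn":0,"hand":-1}]'
python3 - <<'E'
from h import *
plan([.57,.08,.236],36)
E
```

```text
time: 19.58
ee_pos: [0.5621, 0.2243, 0.236]
orientation: [0.083, 0.997, 0.001, 0.001]
force: [0.6, 0.2, -1.9]
opening: 0.276
finger_force: 56.4
trans [-3.960e-02 -1.763e-01 -1.000e-04] turn 0.988 | yaw 80.5 z-axis [ 0.002  0.001 -1.   ]
```

```bash
python3 -m creep '[{"translation":[-0.008,-0.035,0],"turn":0.2,"hand":-1},{"translation":[-0.016,-0.07,0],"turn":0.4,"hand":-1},{"translation":[-0.024,-0.105,0],"turn":0.6,"hand":-1},{"translation":[-0.032,-0.14,0],"turn":0.8,"hand":-1},{"translation":[-0.04,-0.176,0],"turn":1,"hand":-1}]'
python3 - <<'E'
from h import *
plan([.55,-.07,.235],-9)
E
```

```text
time: 20.2
ee_pos: [0.5701, 0.0793, 0.2342]
orientation: [0.46, 0.888, 0.0, 0.0]
force: [-0.6, 0.4, -1.4]
opening: 0.271
finger_force: 56.4
trans [-0.138  -0.1282 -0.0011] turn 0.982 | yaw 35.2 z-axis [ 0.001  0.001 -1.   ]
```

```bash
python3 -m creep '[{"translation":[-0.028,-0.026,0],"turn":0.2,"hand":-1},{"translation":[-0.055,-0.051,0],"turn":0.4,"hand":-1},{"translation":[-0.083,-0.077,0],"turn":0.6,"hand":-1},{"translation":[-0.11,-0.103,0],"turn":0.8,"hand":-1},{"translation":[-0.138,-0.128,0],"turn":0.98,"hand":-1}]'
python3 - <<'E'
from h import *
plan([.5165,-.202,.235],-40.4)
E
```

```text
time: 20.82
ee_pos: [0.5506, -0.0699, 0.2341]
orientation: [0.76, 0.65, 0.001, -0.0]
force: [-0.5, -0.6, -0.8]
opening: 0.273
finger_force: 56.4
trans [-0.1697 -0.0166 -0.0013] turn 0.7 | yaw -8.9 z-axis [ 0.001  0.001 -1.   ]
```

```bash
python3 -m creep '[{"translation":[-0.043,-0.004,0],"turn":0.2,"hand":-1},{"translation":[-0.085,-0.008,0],"turn":0.4,"hand":-1},{"translation":[-0.128,-0.012,0],"turn":0.6,"hand":-1},{"translation":[-0.17,-0.017,0],"turn":0.7,"hand":-1},{"translation":[-0.17,-0.017,0],"turn":0.7,"hand":-1}]'
python3 - <<'E'
from h import *
plan([.5155,-.203,.0745],-40.4)
snap('wrist','w5')
E
```

```text
time: 21.45
ee_pos: [0.5161, -0.2038, 0.2341]
orientation: [0.908, 0.42, 0.0, 0.0]
force: [0.7, 0.7, -0.5]
opening: 0.271
finger_force: 56.4
trans [ 0.0002 -0.0014  0.1995] turn 0.0 | yaw -40.4 z-axis [ 0.001  0.    -1.   ]
```

View pics/w5.png

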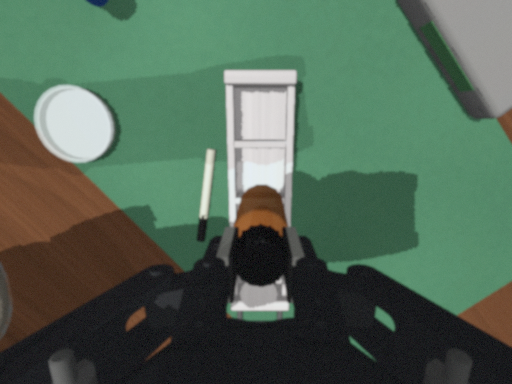

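Wrist view: the brown bottle at (260,245) hangs upright over the third cell (rows 146–200). The last cell (85–140) is still free.

```bash
python3 -m creep '[{"translation":[0,-0.001,0.05],"turn":0,"hand":-1},{"translation":[0,-0.001,0.1],"turn":0,"hand":-1},{"translation":[0,-0.001,0.145],"turn":0,"hand":-1},{"translation":[0,-0.001,0.17],"turn":0,"hand":-1},{"translation":[0,-0.001,0.182],"turn":0,"hand":-1}]'
python3 -m creep '[{"translation":[0,0,0.006],"turn":0,"hand":-1},{"translation":[0,0,0.012],"turn":0,"hand":-1},{"translation":[0,0,0.016],"turn":0,"hand":-1},{"translation":[0,0,0.0175],"turn":0,"hand":-1},{"translation":[0,0,0.0175],"turn":0,"hand":-1}]'
```

```text
time: 22.12
ee_pos: [0.5169, -0.2003, 0.087]
orientation: [0.906, 0.422, -0.0, -0.0]
force: [-0.3, -0.1, 0.3]
opening: 0.272
finger_force: 56.5
time: 22.75
ee_pos: [0.5175, -0.201, 0.0744]
orientation: [0.907, 0.422, 0.001, 0.0]
force: [-2.6, 1.6, 14.8]
opening: 0.277
finger_force: 58.8
```

```bash
python3 -m creep '[{"translation":[0,0,0],"turn":0,"hand":-0.2},{"translation":[0,0,0],"turn":0,"hand":0.4},{"translation":[0,0,0],"turn":0,"hand":0.4},{"translation":[0,0,0],"turn":0,"hand":0.4},{"translation":[0,0,-0.03],"turn":0,"hand":0.4}]'
python3 -m creep '[{"translation":[0,0,-0.05],"turn":0,"hand":0.4},{"translation":[0,0,-0.1],"turn":0,"hand":0.4},{"translation":[0,0,-0.15],"turn":0,"hand":0.4},{"translation":[0,0,-0.15],"turn":0,"hand":0.4}]'
python3 - <<'E'
from h import *
snap('top','t3');P=pts('t3');z=P[...,2]
m=(abs(z-.1)<.005)&(np.hypot(P[...,0]-.517,P[...,1]+.202)<.04);Q=P[m];print(len(Q),((Q.min(0)+Q.max(0))/2).round(4) if len(Q) else '')
plan([.56,-.02,.23],4.6)
E
```

```text
time: 23.38
ee_pos: [0.5158, -0.2005, 0.0965]
orientation: [0.907, 0.422, -0.001, -0.001]
force: [-1.5, -0.1, 0.9]
opening: 0.698
finger_force: 0.0
time: 23.88
ee_pos: [0.5179, -0.2013, 0.2198]
orientation: [0.907, 0.422, 0.002, 0.001]
force: [0.5, -0.1, -1.6]
opening: 0.695
finger_force: 0.0
78 [ 0.5193 -0.1967  0.0978]
trans [ 0.2073 -0.1044 -0.0147] turn -0.992 | yaw -40.1 z-axis [ 0.002  0.    -1.   ]
```

```bash
python3 -m creep '[{"translation":[0.041,-0.021,-0.005],"turn":-0.2,"hand":0.4},{"translation":[0.083,-0.042,-0.01],"turn":-0.4,"hand":0.4},{"translation":[0.124,-0.063,-0.015],"turn":-0.6,"hand":0.4},{"translation":[0.166,-0.084,-0.015],"turn":-0.8,"hand":0.4},{"translation":[0.207,-0.104,-0.015],"turn":-1,"hand":0.4}]'
python3 - <<'E'
from h import *
plan([.62,.12,.23],49.6)
E
```

```text
time: 24.55
ee_pos: [0.5593, -0.0191, 0.2281]
orientation: [0.674, 0.739, -0.001, -0.001]
force: [-0.1, -0.6, 0.7]
opening: 0.701
finger_force: 0.0
trans [ 0.1663  0.0914 -0.0026] turn -0.986 | yaw 5.2 z-axis [-0.002 -0.    -1.   ]
```

```bash
python3 -m creep '[{"translation":[0.033,0.018,0],"turn":-0.2,"hand":0.4},{"translation":[0.067,0.036,0],"turn":-0.4,"hand":0.4},{"translation":[0.1,0.055,0],"turn":-0.6,"hand":0.4},{"translation":[0.133,0.073,0],"turn":-0.8,"hand":0.4},{"translation":[0.166,0.091,0],"turn":-1,"hand":0.4}]'
python3 - <<'E'
from h import *
plan([.6385,.2158,.228],80.8)
E
```

```text
time: 25.18
ee_pos: [0.6206, 0.1189, 0.2276]
orientation: [0.34, 0.94, -0.001, -0.001]
force: [-0.6, -0.4, -0.1]
opening: 0.701
finger_force: 0.0
trans [ 0.0603  0.1074 -0.0006] turn -0.68 | yaw 50.2 z-axis [-0.002 -0.    -1.   ]
```

```bash
python3 -m creep '[{"translation":[0.015,0.027,0],"turn":-0.17,"hand":0.4},{"translation":[0.03,0.054,0],"turn":-0.34,"hand":0.4},{"translation":[0.045,0.081,0],"turn":-0.5,"hand":0.4},{"translation":[0.0603,0.1074,0],"turn":-0.68,"hand":0.4},{"translation":[0.0603,0.1074,0],"turn":-0.68,"hand":0.4}]'
python3 - <<'E'
from h import *
plan([.6385,.2158,.063],80.8)
snap('wrist','w6'); P=pts('w6'); z=P[...,2]
m=(abs(z-.092)<.005)&(np.hypot(P[...,0]-.64,P[...,1]-.216)<.03);Q=P[m];print(len(Q),((Q.min(0)+Q.max(0))/2).round(4))
E
```

```text
time: 25.8
ee_pos: [0.6385, 0.2169, 0.2272]
orientation: [0.081, 0.997, -0.0, -0.001]
force: [0.2, -0.4, 0.1]
opening: 0.704
finger_force: 0.0
trans [-0.0008 -0.0013  0.2053] turn -0.001 | yaw 80.7 z-axis [-0.003  0.    -1.   ]
512 [0.6385 0.215  0.0909]
```

```bash
python3 -m creep '[{"translation":[0,-0.0015,0.055],"turn":0,"hand":0.4},{"translation":[0,-0.0015,0.11],"turn":0,"hand":0.4},{"translation":[0,-0.0015,0.16],"turn":0,"hand":0.4},{"translation":[0,-0.0015,0.195],"turn":0,"hand":0.4},{"translation":[0,-0.0015,0.205],"turn":0,"hand":0.4}]'
python3 -m creep '[{"translation":[0,0,0],"turn":0,"hand":0.1},{"translation":[0,0,0],"turn":0,"hand":-1},{"translation":[0,0,0],"turn":0,"hand":-1},{"translation":[0,0,0],"turn":0,"hand":-1},{"translation":[0,0,0],"turn":0,"hand":-1}]'
```

```text
time: 26.48
ee_pos: [0.6379, 0.2121, 0.063]
orientation: [0.084, 0.996, -0.001, -0.002]
force: [0.1, -0.9, 0.2]
opening: 0.699
finger_force: 0.0
time: 27.1
ee_pos: [0.6408, 0.2152, 0.0683]
orientation: [0.083, 0.997, 0.002, 0.002]
force: [-0.8, 3.2, 13.3]
opening: 0.312
finger_force: 47.7
```

The fingertips are resting on the bottle's shoulder (arm pushed up, opening wider than the cap). I reopen, rise 6 mm and grip again.

```bash
python3 -m creep '[{"translation":[0,0,0],"turn":0,"hand":0.3},{"translation":[0,0,-0.0075],"turn":0,"hand":0.3},{"translation":[0,0,-0.0075],"turn":0,"hand":-1},{"translation":[0,0,-0.0075],"turn":0,"hand":-1},{"translation":[0,0,-0.0075],"turn":0,"hand":-1}]'
python3 -m creep '[{"translation":[0,0,0],"turn":0,"hand":-1},{"translation":[0,0,0],"turn":0,"hand":-1}]'
```

```text
time: 27.72
ee_pos: [0.6396, 0.2138, 0.0719]
orientation: [0.083, 0.997, 0.0, 0.0]
force: [-0.9, -0.5, 8.3]
opening: 0.281
finger_force: 68.9
time: 27.98
ee_pos: [0.6396, 0.2137, 0.0719]
orientation: [0.083, 0.997, 0.0, 0.0]
force: [-0.9, -0.5, 8.0]
opening: 0.279
finger_force: 68.9
```

```bash
python3 -m creep '[{"translation":[0,0,-0.02],"turn":0,"hand":-1},{"translation":[0,0,-0.06],"turn":0,"hand":-1},{"translation":[0,0,-0.11],"turn":0,"hand":-1},{"translation":[0,0,-0.16],"turn":0,"hand":-1},{"translation":[0,0,-0.2],"turn":0,"hand":-1}]'
python3 - <<'E'
from h import *
plan([.63,.08,.23],36)
E
```

```text
time: 28.6
ee_pos: [0.6392, 0.2134, 0.2339]
orientation: [0.083, 0.997, 0.0, 0.001]
force: [0.4, 0.5, -0.5]
opening: 0.28
finger_force: 69.5
trans [-0.0162 -0.1664  0.0048] turn 0.989 | yaw 80.5 z-axis [ 0.001  0.    -1.   ]
```

```bash
python3 -m creep '[{"translation":[-0.003,-0.033,0],"turn":0.2,"hand":-1},{"translation":[-0.006,-0.066,0],"turn":0.4,"hand":-1},{"translation":[-0.01,-0.1,0],"turn":0.6,"hand":-1},{"translation":[-0.013,-0.133,0],"turn":0.8,"hand":-1},{"translation":[-0.016,-0.166,0],"turn":1,"hand":-1}]'
python3 - <<'E'
from h import *
plan([.59,-.04,.233],-9)
E
```

```text
time: 29.22
ee_pos: [0.6296, 0.0795, 0.2321]
orientation: [0.46, 0.888, 0.0, -0.0]
force: [-0.2, 0.4, -1.6]
opening: 0.279
finger_force: 69.6
trans [-0.0936 -0.1266 -0.0012] turn 0.982 | yaw 35.2 z-axis [ 0.  0. -1.]
```

```bash
python3 -m creep '[{"translation":[-0.019,-0.025,0],"turn":0.2,"hand":-1},{"translation":[-0.037,-0.051,0],"turn":0.4,"hand":-1},{"translation":[-0.056,-0.076,0],"turn":0.6,"hand":-1},{"translation":[-0.075,-0.101,0],"turn":0.8,"hand":-1},{"translation":[-0.0936,-0.1266,0],"turn":0.98,"hand":-1}]'
python3 - <<'E'
from h import *
plan([.562,-.1486,.232],-40.4)
E
```

```text
time: 29.85
ee_pos: [0.5904, -0.04, 0.232]
orientation: [0.76, 0.65, 0.0, -0.0]
force: [0.2, -0.4, -1.2]
opening: 0.283
finger_force: 69.6
trans [-1.396e-01 -1.420e-02 -1.000e-04] turn 0.701 | yaw -8.9 z-axis [ 0.  0. -1.]
```

```bash
python3 -m creep '[{"translation":[-0.035,-0.004,0],"turn":0.2,"hand":-1},{"translation":[-0.07,-0.007,0],"turn":0.4,"hand":-1},{"translation":[-0.105,-0.011,0],"turn":0.6,"hand":-1},{"translation":[-0.14,-0.014,0],"turn":0.7,"hand":-1},{"translation":[-0.14,-0.014,0],"turn":0.7,"hand":-1}]'
python3 - <<'E'
from h import *
plan([.562,-.1486,.072],-40.4)
snap('wrist','w7')
E
```

```text
time: 30.48
ee_pos: [0.5623, -0.1509, 0.2319]
orientation: [0.907, 0.421, 0.0, 0.0]
force: [-0.3, 0.1, -1.1]
opening: 0.275
finger_force: 69.6
trans [ 0.002  -0.0022  0.1998] turn 0.003 | yaw -40.3 z-axis [ 0. -0. -1.]
```

View pics/w7.png

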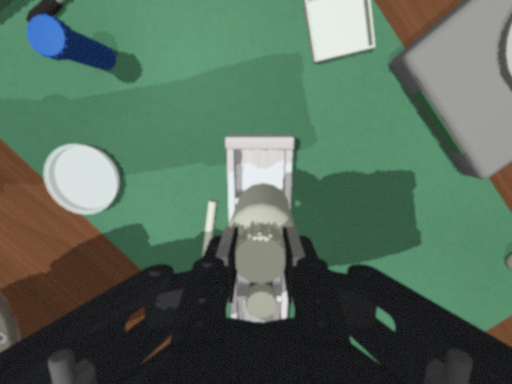

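Wrist view: the white bottle at (260,245) hangs upright over the last cell, with the end board at row 142. I set it down.

```bash
python3 -m creep '[{"translation":[0.002,-0.001,0.05],"turn":0,"hand":-1},{"translation":[0.002,-0.001,0.1],"turn":0,"hand":-1},{"translation":[0.002,-0.001,0.145],"turn":0,"hand":-1},{"translation":[0.002,-0.001,0.17],"turn":0,"hand":-1},{"translation":[0.002,-0.001,0.182],"turn":0,"hand":-1}]'
python3 -m creep '[{"translation":[0,0,0.006],"turn":0,"hand":-1},{"translation":[0,0,0.012],"turn":0,"hand":-1},{"translation":[0,0,0.016],"turn":0,"hand":-1},{"translation":[0,0,0.0175],"turn":0,"hand":-1},{"translation":[0,0,0.0175],"turn":0,"hand":-1}]'
```

```text
time: 31.15
ee_pos: [0.5636, -0.1463, 0.0852]
orientation: [0.906, 0.422, -0.0, -0.0]
force: [0.1, 0.4, -0.4]
opening: 0.278
finger_force: 69.7
time: 31.78
ee_pos: [0.5637, -0.1466, 0.072]
orientation: [0.907, 0.422, 0.0, 0.0]
force: [-0.4, 0.0, 0.6]
opening: 0.278
finger_force: 69.8
```

No contact yet. I nudge down 2 mm.

```bash
python3 -m creep '[{"translation":[0,0,0.001],"turn":0,"hand":-1},{"translation":[0,0,0.002],"turn":0,"hand":-1},{"translation":[0,0,0.002],"turn":0,"hand":-1}]'
```

```text
time: 32.15
ee_pos: [0.5645, -0.1469, 0.0716]
orientation: [0.907, 0.422, 0.001, 0.0]
force: [-3.4, 1.9, 23.1]
opening: 0.28
finger_force: 70.3
```

```bash
python3 -m creep '[{"translation":[0,0,-0.0005],"turn":0,"hand":-0.2},{"translation":[0,0,-0.0005],"turn":0,"hand":0.4},{"translation":[0,0,-0.0005],"turn":0,"hand":0.4},{"translation":[0,0,-0.0005],"turn":0,"hand":0.4},{"translation":[0,0,-0.03],"turn":0,"hand":0.4}]'
python3 -m creep '[{"translation":[0,0,-0.05],"turn":0,"hand":0.4},{"translation":[0,0,-0.1],"turn":0,"hand":0.4},{"translation":[0,0,-0.15],"turn":0,"hand":0.4},{"translation":[0.06,-0.02,-0.17],"turn":0,"hand":0.4},{"translation":[0.12,-0.04,-0.17],"turn":0,"hand":0.4}]'
python3 -m creep '[{"translation":[0.08,-0.05,0],"turn":0,"hand":0.4},{"translation":[0.14,-0.1,0],"turn":0,"hand":0.4},{"translation":[0.2,-0.12,0],"turn":0,"hand":0.4},{"translation":[0.2,-0.12,0],"turn":0,"hand":0.4}]'
python3 - <<'E'
from h import *
p=snap('top','t4');P=pts('t4');z=P[...,2]
c=np.array([.494,-.2286]);a=np.array([-.648,-.762]);b=np.array([.762,-.648])*-1
for n,y,h in (('jar',.105,.084),('tube',.035,.106),('amber',-.035,.1),('bottle',-.105,.092)):
    g=c+a*y; m=(abs(z-h)<.005)&(np.hypot(P[...,0]-g[0],P[...,1]-g[1])<.032);Q=P[m]
    m_=(Q.min(0)+Q.max(0))/2; print(n,len(Q),'off mm',((m_[:2]-g)@a*1000).round(1),((m_[:2]-g)@b*1000).round(1),'z',np.median(Q[:,2]).round(4),np.ptp(Q,0).round(3))
cv2.imwrite('pics/c4.png',cv2.resize(p[130:275,280:440],None,fx=4,fy=4,interpolation=cv2.INTER_CUBIC))
E
```

```text
time: 32.78
ee_pos: [0.5625, -0.1464, 0.0932]
orientation: [0.907, 0.422, -0.001, -0.001]
force: [1.0, 1.6, 1.0]
opening: 0.703
finger_force: 0.0
time: 33.4
ee_pos: [0.6018, -0.0517, 0.2318]
orientation: [0.907, 0.421, 0.001, 0.0]
force: [0.8, 0.2, -0.4]
opening: 0.699
finger_force: 0.0
time: 33.9
ee_pos: [0.6307, 0.1379, 0.2291]
orientation: [0.905, 0.425, -0.0, -0.0]
force: [0.2, -2.1, -0.1]
opening: 0.701
finger_force: 0.0
jar 356 off mm -1.6 1.2 z 0.0824 [0.043 0.044 0.008]
tube 209 off mm -4.9 -3.1 z 0.1044 [0.034 0.034 0.006]
amber 110 off mm -4.0 0.2 z 0.0984 [0.024 0.024 0.007]
bottle 107 off mm -2.5 -1.7 z 0.0906 [0.025 0.025 0.006]
```

View pics/c4.png

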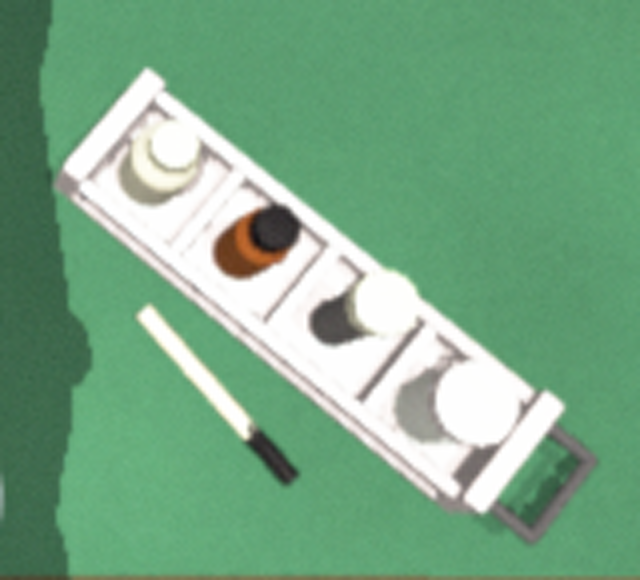

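From the handle (crop pixel positions): jar (478,403), tube (383,300), brown bottle (272,229), white bottle (175,145). All are upright, at the right height, and within 6 mm of their cell centres.

```bash
python3 -c "from cell import sign_off; print(sign_off())"
```

```text
the job is handed in; nothing more can be done
None
```

All four containers now stand released and upright in the metal rack, in order from the handle (jar, tube, brown bottle, white bottle), each within 6 mm of its cell centre; the job is handed in, but no verdict was shown.

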